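Lay up the open watch jobs under their dust covers

ROBOT

A 6-joint arm with a two-finger parallel gripper is mounted at the origin on a cart in front of the work surface, level with it; the furniture and walls round the work are solid. World frame = base frame: x ahead of the robot, y to its left, z up, the work surface at z = 0. Lengths are in mm, angles in rad, forces in N, time in s.
With the tool pointing down it reaches from about 425 to 1125 mm from the base axis. Payload 14.9 kg.
Tool frame: the origin (TCP) lies midway between the tips of the shut fingers; the grasp point (between the pads) lies 19 mm behind it; z points along the fingers, y is the line along which they close (so a half turn about z gives the same grasp; the last joint's range is limited). The gripper opens to 91 mm and grips with 3 to 60 N. Pads are 32 mm wide; open, the fingers measure 118 mm over their backs; the gripper's body (76 mm by 178 mm) begins 60 mm behind the grasp point.
Start: joints at [1.246, 0.379, 1.734, -0, 1.028, -0.033], TCP at [201.381, 670.421, 213.932] pointing down, gripper open.
Joint ranges: [-2.77, 2.77], [-0.74, 2.19], [0, 2.66], [-1.06, 4.2], [0.31, 2.87], [-3.08, 3.08]. Speed limits (rad/s): [1.89, 1.89, 2.39, 3.14, 3.14, 3.14].

INTERFACE

Orientations are given as [roll, pitch, yaw] about the fixed x, y, z axes, in that order (R = Rz(yaw) Ry(pitch) Rx(roll)).
In Python, from rig import manip, jaws, kin, readout, cams, order gives the robot as it stands. Calls block until the motion is done:
- manip.move_ptp(position, orientation): joint-space move of the TCP to a pose.
- manip.movel(position, rotation=None, velocity=150): straight line of the TCP; rotation=None keeps the orientation; velocity is the mean speed in mm/s.
- manip.move_j(angles): joint-space move.
- jaws.move_gripper(opening, strength=None): opening from 0.0 (shut) to 1.0 (fully open); strength is the grip in N (None keeps the last); returns when the fingers have stopped.
- manip.pause(seconds).
- kin.solve_ik(position, orientation): joint angles nearest the present ones, or None.
- readout.observe(): the state.
- cams.camera(name): name is "side" or "top" or "wrist"; returns a dict with "image" (420x560x3 uint8, blue, green, red), "mtx" (3x3 intrinsics, pixels), "rvec" (rotation vector, rad) and "tvec" (3), from world to camera coordinates, as OpenCV has them. Camera axes: x right, y down, z forward; pixel columns grow to the right and rows downward; lengths in mm; the calibration is good to about 2 mm. A picture is of the moment at which its call begins. There is no depth.
A pose or a line that the arm cannot do raises manip.PlanningError and nothing moves.
- order.sign_off(): hands the job in; it is judged then, once.
The state is a dict: "time": time; "joint_positions": joint angles; "joint_vel": joint speeds; "joint_torque": joint torques, N m; "eef_pos": TCP position; "eef_rot": TCP orientation; "contact_force": force on the tool from outside, world axes, zero at the start; "moment": the same for the moment, N m; "gripper_width": opening from 0.0 (shut) to 1.0 (fully open); "grasp_force": force on a finger pad.
Only numpy, scipy, OpenCV 4.12 (cv2) and the standard library are available. Lean on these libraries where they do the work, as an engineer would, in place of code of your own. Each camera call takes 0.05 s, during which the arm holds its last target. There are 200 camera calls.

TASK

Lay up the three open watch jobs for the night: put the dial movement and the small gilt movement in its white ring, right way up, on the cork pads that fit them (the pocket-watch movement already stands on the large one), then put over each job the dust cover that fits down inside its tray's rim. Every cover must stand level on its tray's floor. Set things down rather than dropping them.

Things in the scene. Friction and masses are not known exactly. Their poses are not given: they have to be found in the camera images.
- tray_small: small one of three round black trays, 80 mm across, fixed. Origin: centre of underside, z up. Flat floor at z 4 mm, 71 mm across, inside a rim that rises to z 10 mm. Raised round metal seat in the middle, 35 mm across, flat top at z 12 mm with a flush cork pad, 32 mm across. Empty at the start.
- tray_medium: medium one of three round black trays, 97 mm across, fixed. Origin: centre of underside, z up. Flat floor at z 4 mm, 88 mm across, inside a rim that rises to z 10 mm. Raised round metal seat in the middle, 53 mm across, flat top at z 12 mm with a flush cork pad, 41 mm across. Empty at the start.
- tray_large: large one of three round black trays, 115 mm across, fixed. Origin: centre of underside, z up. Flat floor at z 4 mm, 106 mm across, inside a rim that rises to z 10 mm. Raised round metal seat in the middle, 70 mm across, flat top at z 12 mm with a flush cork pad, 54 mm across. A pocket-watch movement (50 mm across, top at z 23 mm) already stands on it, fixed.
- cover_small: small one of three clear plastic dust covers: upside-down round cup, black knob on top. 55 mm across outside, 50 mm inside, 24 mm clear inside height, 0.05 kg. Origin: centre of lower edge, z up. Roof rises to z 31 mm at the middle; knob 16 mm across, z 31 to 50 mm. Belongs on the small tray: on its floor, inside the rim, round the seat.
- cover_medium: medium one of three clear plastic dust covers: upside-down round cup, black knob on top. 73 mm across outside, 68 mm inside, 24 mm clear inside height, 0.05 kg. Origin: centre of lower edge, z up. Roof rises to z 31 mm at the middle; knob 16 mm across, z 31 to 50 mm. Belongs on the medium tray: on its floor, inside the rim, round the seat.
- cover_large: large one of three clear plastic dust covers: upside-down round cup, black knob on top. 90 mm across outside, 85 mm inside, 24 mm clear inside height, 0.05 kg. Origin: centre of lower edge, z up. Roof rises to z 31 mm at the middle; knob 16 mm across, z 31 to 50 mm. Belongs on the large tray: on its floor, inside the rim, round the seat.
- dial_movement: a wristwatch movement with a black dial and hands, face up, in a round bare-metal casing ring: a disc 38 mm in diameter, 11 mm high, about 0.03 kg. Origin: centre of its underside, z up. It belongs on the cork pad of the medium tray.
- small_movement: a small gilt watch movement, bridges up, in a round white casing ring: a disc 30 mm in diameter, 10 mm high, about 0.03 kg. Origin: centre of its underside, z up. It belongs on the cork pad of the small tray.

How it is judged:
By the outcome, as a careful person would: the job done as asked, in the order asked, and still so for the second after the job is handed in, with the robot touching nothing.
It also fails if it takes over 109 s, if anything falls off the work surface, if the arm or the gripper's body presses on something with over 40 N, if the wrist force passes 120 N, or if a joint passes its speed limit or range.

## Working session

There is one attempt and no reset: what is moved stays moved. The work goes in short steps, each a Python script; the robot and the scene stay as the last script left them, time stands still between calls to the robot, and variables do not carry over. Pictures are saved under pics/ and viewed, at most 14 in all, crops included, and the job is handed in when it is done.

```bash
mkdir -p pics; ls
python3 - <<'E'
from rig import manip,jaws,kin,readout,cams,order
import cv2,numpy as np
for n in ("top","side"):
    c=cams.camera(n); cv2.imwrite(f"pics/{n}0.png",c["image"]); 
    R=cv2.Rodrigues(np.array(c["rvec"]))[0]; print(n,c["mtx"],(-R.T@np.array(c["tvec"]).ravel()).round(),R.round(2))
s=readout.observe(); print(s["time"],s["eef_pos"],s["eef_rot"],s["gripper_width"])
E
```

```text
pics
top [[459.67981303   0.         273.37134031]
 [  0.         459.67981303 213.6998286 ]
 [  0.           0.           1.        ]] [ 329.   77. 1122.] [[-0.02 -1.   -0.01]
 [-0.99  0.02 -0.13]
 [ 0.13  0.01 -0.99]]
side [[475.49751614   0.         280.80873053]
 [  0.         475.49751614 210.21626812]
 [  0.           0.           1.        ]] [317. 810. 610.] [[-0.97 -0.25  0.02]
 [-0.17  0.59 -0.79]
 [ 0.18 -0.76 -0.62]]
0.1 [201.27742013 670.06455784 213.35809053] [-3.14061832e+00 -2.80036697e-05  2.84978801e+00] 0.9971633045906383
```

View pics/top0.png

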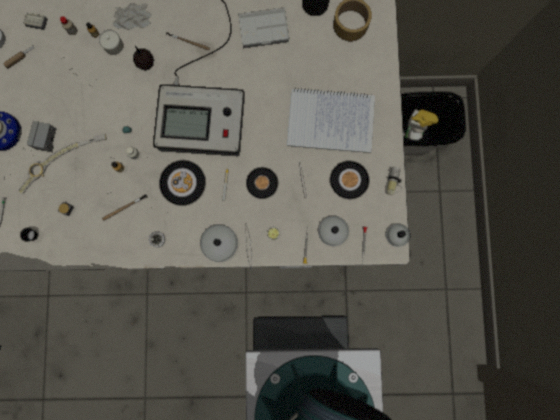

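View pics/side0.png

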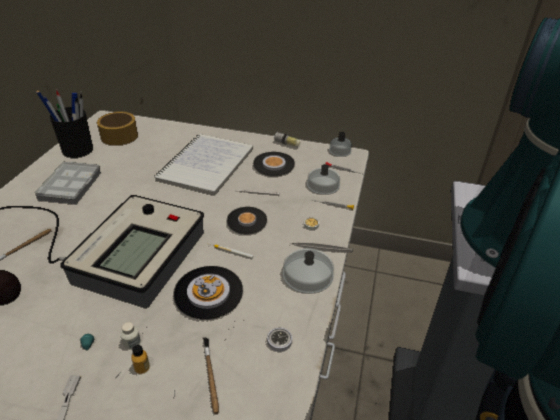

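Top view: trays large (182,182), small (262,182), medium (349,180); covers large (219,242), medium (333,230), small (398,234); gilt movement (273,233), dial movement (157,239). I'll compute coarse positions, then look from the wrist.

```bash
cat > h.py <<'E'
from rig import manip,jaws,kin,readout,cams,order
import cv2,numpy as np
def ray(c,uv,z):
    R=cv2.Rodrigues(np.array(c["rvec"],float))[0]; t=np.array(c["tvec"],float).ravel()
    C=-R.T@t; d=R.T@np.linalg.inv(c["mtx"])@np.array([uv[0],uv[1],1.]); return (C+d*(z-C[2])/d[2])
def proj(c,p):
    return cv2.projectPoints(np.array(p,float).reshape(-1,3),np.array(c["rvec"],float),np.array(c["tvec"],float),c["mtx"],None)[0].reshape(-1,2)
def circ(x,y,z,d):
    a=np.linspace(0,2*np.pi,73); return np.c_[x+d/2*np.cos(a),y+d/2*np.sin(a),0*a+z]
E
python3 - <<'E'
from h import *
c=cams.camera("top")
for n,uv,z in [("tl",(182,182),10),("ts",(262,182),10),("tm",(349,180),10),("cl",(219,242),40),("cm",(333,230),40),("cs",(398,234),40),("sm",(273,233),10),("dm",(157,239),11)]: print(n,ray(c,uv,z).round(0))
def down(x,y,z,yaw):
    for w in yaw:
        try: manip.move_ptp([x,y,z],[np.pi,0,w]); return w
        except manip.PlanningError as e: print(w,e)
for i,(x,y) in enumerate([(470,200),(470,-60)]):
    print(down(x,y,380,[np.pi/2,-np.pi/2,0,np.pi]))
    w=cams.camera("wrist"); cv2.imwrite(f"pics/w{i}.png",w["image"]); np.save(f"w{i}.npy",w,allow_pickle=True)
    print(readout.observe()["eef_pos"],readout.observe()["time"],ray(w,(280,210),0))
E
```

```text
tl [561. 312.  10.]
ts [558. 115.  10.]
tm [ 559. -100.   10.]
cl [409. 217.  40.]
cm [433. -53.  40.]
cs [ 421. -205.   40.]
sm [431.  89.  10.]
dm [421. 371.  11.]
1.5707963267948966
[469.90378699 200.56915767 379.70305783] 2.2417 [471.15052111 113.14923738   0.        ]
1.5707963267948966
[470.26183539 -59.00444565 379.96671678] 3.3083 [ 471.58225022 -146.62819553    0.        ]
```

View pics/w0.png

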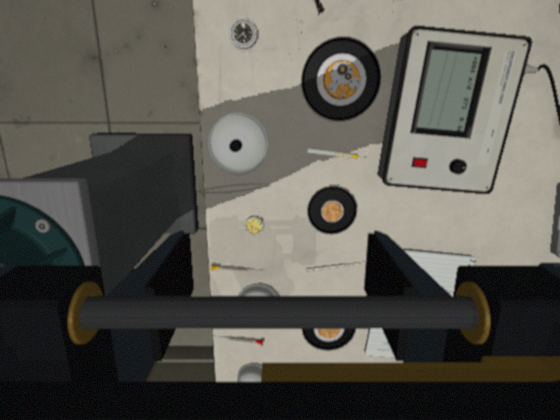

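View pics/w1.png

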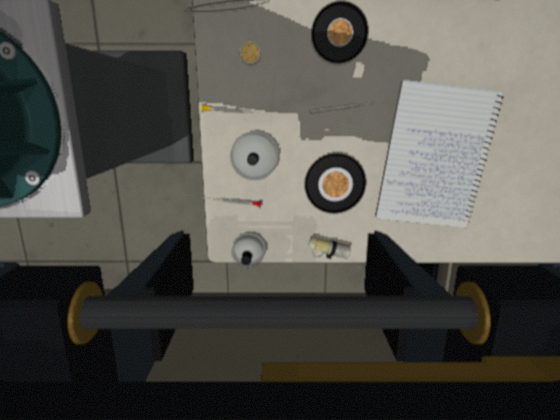

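w0: dial movement (244,34), large tray (341,78), large cover knob (236,146), gilt movement (254,224), small tray (332,210). w1: medium cover knob (253,158), medium tray (335,183), small cover knob (247,257). Now I'll fit known circles to closer wrist pictures.

```bash
cat >> h.py <<'E'
from scipy.ndimage import map_coordinates
T={"tl":((561,312),[(10,115),(12,70)]),"ts":((558,115),[(10,80),(12,35),(12,32)]),"tm":((559,-100),[(10,97),(12,53),(12,41)]),
"cl":((409,217),[(50,16),(0,90)]),"cm":((433,-53),[(50,16),(0,73)]),"cs":((421,-205),[(50,16),(0,55)]),
"sm":((431,89),[(10,30)]),"dm":((421,371),[(11,38)])}
def fit(c,xy,circs,rad=12,z0=0):
    g=cv2.GaussianBlur(cv2.cvtColor(c["image"],cv2.COLOR_BGR2LAB).astype(np.float32),(0,0),1.2)
    def sc(x,y):
        s=0
        for z,d in circs:
            a=proj(c,circ(x,y,z+z0,d-2.4)); b=proj(c,circ(x,y,z+z0,d+2.4))
            D=[map_coordinates(g[...,k],b.T[::-1],order=1,mode='nearest')-map_coordinates(g[...,k],a.T[::-1],order=1,mode='nearest') for k in range(3)]
            s+=np.mean(np.minimum(np.linalg.norm(D,axis=0),30))
        return s
    best=np.array(xy,float)
    for r,st in ((rad,2.),(2,.5),(.5,.25)):
        o=np.arange(-r,r+st/2,st); best=max(((best[0]+i,best[1]+j) for i in o for j in o),key=lambda p:sc(*p)); best=np.array(best)
    return best,sc(*best)
def crop(c,xy,circs,z0=0,n=200,m=55):
    im=c["image"].copy(); u=proj(c,[[*xy,z0+5]])[0]; s=proj(c,[[xy[0]+m,xy[1],z0+5]])[0]; h=np.linalg.norm(s-u); k=n/2/h
    M=np.array([[k,0,n/2-k*u[0]],[0,k,n/2-k*u[1]]]); o=cv2.warpAffine(im,M,(n,n),flags=cv2.INTER_LINEAR)
    for z,d in circs:
        p=proj(c,circ(*xy,z+z0,d))@M[:,:2].T+M[:,2]; cv2.polylines(o,[np.round(p*8).astype(np.int32)],True,(0,0,255),1,cv2.LINE_AA,3)
    return o
E
python3 - <<'E'
from h import *
s=readout.observe()
c=cams.camera("wrist");R=cv2.Rodrigues(np.array(c["rvec"]))[0];C=-R.T@np.array(c["tvec"]).ravel()
print("cam-tcp",C-s["eef_pos"],R[2].round(3))
off=ray(c,(280,140),0)-C; off/=-off[2]; dC=C-s["eef_pos"]
Z=240; cr=[];P={}
for n in ["cs","tm","cm","sm","ts","cl","tl","dm"]:
    xy,ci=T[n]; h=Z+dC[2]-10
    p=[xy[0]-dC[0]-off[0]*h,xy[1]-dC[1]-off[1]*h,Z]
    try: manip.move_ptp(p,[np.pi,0,np.pi/2])
    except manip.PlanningError as e: print(n,p,e); continue
    c=cams.camera("wrist"); b,q=fit(c,xy,ci); P[n]=b.tolist()
    t=cams.camera("top") if 0 else None
    print(n,b,round(q,1)); cr.append(crop(c,b,ci))
while len(cr)<8: cr.append(cr[0]*0)
cv2.imwrite("pics/m1.png",np.vstack([np.hstack(cr[:4]),np.hstack(cr[4:])]))
import json; json.dump(P,open("P.json","w")); print(readout.observe()["time"])
E
```

```text
cam-tcp [ -1.52221679  80.7111335  171.41670798] [ 0.001 -0.283 -0.959]
cs [ 417.   -212.25] 47.9
tm [ 557.25 -100.75] 84.4
cm [430.25 -57.25] 43.0
sm [428.   90.5] 8.9
ts [554.75 115.5 ] 80.3
cl [406.25 221.75] 46.0
tl [556.75 312.5 ] 60.0
dm [411.75 374.  ] 10.4
9.3917
```

View pics/m1.png

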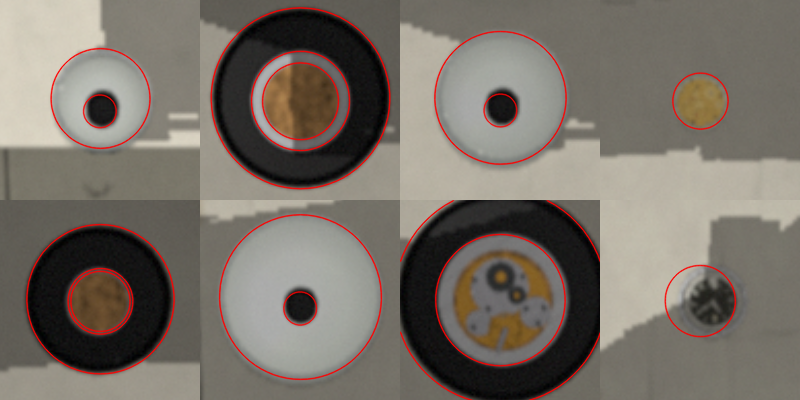

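Circles fit well except the dial movement (true centre about 6.5 mm to +x). Refit it from tighter start, check the bias against the top camera, then pick.

```bash
cat >> h.py <<'E'
import json
def tcp(): return np.array(readout.observe()["eef_pos"]).round(1)
O=[np.pi,0,np.pi/2]
def go(x,y,z): manip.move_ptp([x,y,z],O)
def down(x,y,z,v=60):
    manip.movel([x,y,z],O,v); manip.pause(.25); s=readout.observe(); print("down",tcp(),np.round(s["contact_force"],1),round(s["gripper_width"]*91,1))
def grip(mm,f=None):
    jaws.move_gripper(mm/91,f); s=readout.observe(); print("grip",round(s["gripper_width"]*91,1),round(s["grasp_force"],1),round(s["time"],1))
E
python3 - <<'E'
from h import *
P=json.load(open("P.json"))
c=cams.camera("wrist"); cr=[]
for ci in ([(11,38)],[(11,29)],[(11,38),(11,29)]):
    b,q=fit(c,(418,374),ci,4); print(b,q)
    cr.append(crop(c,b,ci,n=260,m=30))
cv2.imwrite("pics/m2.png",np.hstack(cr))
go(428,90.5,150); manip.pause(.3); print(tcp())
t=cams.camera("top")
for n in ["tm","cm","cs","tl","ts"]: print(n,fit(t,T[n][0],T[n][1],8)[0]-P[n])
E
```

```text
[416.25 367.5 ] 10.031747
[416.75 374.5 ] 17.683464
[417.25 374.5 ] 25.248299
[428.2  91.1 150.2]
tm [ 3.25 -0.5 ]
cm [3.75 1.75]
cs [4.   2.75]
tl [ 4.   -0.25]
ts [ 3.25 -0.25]
```

View pics/m2.png

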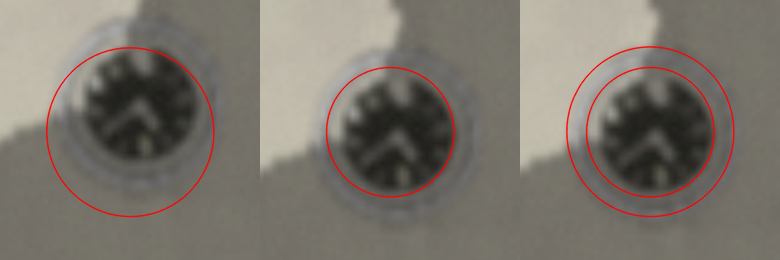

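Two cameras differ by ~3.5 mm in x, so I'll calibrate by touch: centring the gilt movement with the jaws both ways, then measuring it again.

Run:
```python
from h import *
P=json.load(open("P.json")); P["dm"]=[418.7,374]; json.dump(P,open("P.json","w"))
x,y=429.5,90.5
grip(52,5)
go(x,y,60); down(x,y,4); grip(20,5); a=tcp(); grip(52); manip.movel([x,y,40],O)
O2=[np.pi,0,0.]
try: kin.solve_ik([x,y,40],O2)
except Exception as e: print(e)
manip.move_ptp([x,y,40],O2); manip.movel([x,y,4],O2,60); manip.pause(.2); grip(20,5); b=tcp(); grip(52); manip.movel([x,y,40],O2)
print(a,b, readout.observe()["eef_rot"])
c=cams.camera("wrist");  # view pose as before
go(428,90.5-0,240)
w=cams.camera("wrist"); 
dC=np.array([-1.5,80.7,171.4]); 
# aim as before: target at row ~140
h=240+171.4-10; R=cv2.Rodrigues(np.array(w["rvec"]))[0];d=R.T@np.linalg.inv(w["mtx"])@[280,140,1];d/=-d[2]
go(x+1.5-d[0]*h,y-80.7-d[1]*h,240); manip.pause(.3)
w=cams.camera("wrist"); t=cams.camera("top"); cr=[]
for cc,ci in ((w,[(10,30)]),(w,[(10,26)]),(t,[(10,28)])):
    f,q=fit(cc,(x,y),ci,5); print(f,q); cr.append(crop(cc,f,ci,n=260,m=30))
cv2.imwrite("pics/m3.png",np.hstack(cr)); print(readout.observe()["time"])
```

```text
grip 52.2 0.0 11.6
down [429.7  90.5   4.2] [ 0.9 -0.  -0.9] 51.9
grip 29.5 5.0 13.8
grip 52.2 0.0 14.3
grip 29.6 5.0 17.6
grip 52.0 0.0 18.1
[429.5  90.5   4. ] [429.6  90.5   4.1] [-3.14137219e+00 -1.45410284e-03  8.89935232e-06]
[428.75  91.25] 8.958724
[428.25  91.25] 15.651174
[436.25  89.75] 3.8067126
20.6833
```

View pics/m3.png

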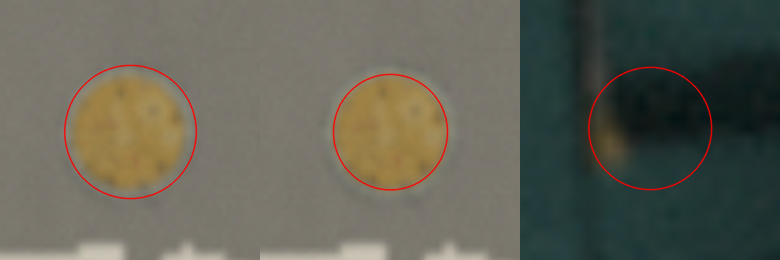

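Wrist bias is about (+1.0,−0.75) mm. Apply it and place both movements.

```bash
cat >> h.py <<'E'
B=np.array([1.0,-.75])
def look(n,Z=240):
    P=json.load(open("P.json")); x,y=P[n]; w=cams.camera("wrist"); R=cv2.Rodrigues(np.array(w["rvec"]))[0]
    R0=np.array([[1,0,0],[0,-.959,-.283],[0,-.283,-.959]])
    d=np.array([0.,-.283,-.959])+.0; d=R0.T@np.linalg.inv(w["mtx"])@[280,140,1]; d/=-d[2]; h=Z+161
    go(x+1.5-d[0]*h,y-80.7-d[1]*h,Z); manip.pause(.3); return cams.camera("wrist")
def move(src,dst,zp,zd,f,opn):
    go(*src,zp+40); grip(opn,f); down(*src,zp); grip(10,f); manip.movel([*src,zp+60],O)
    go(*dst,zd+50); down(*dst,zd+8,100); down(*dst,zd,25); grip(opn); manip.movel([*dst,zd+70],O)
E
python3 - <<'E'
from h import *
P={k:np.array(v) for k,v in json.load(open("P.json")).items()}
move((429.55,90.5),P["ts"]+B,4,16.2,8,50)
move(P["dm"]+B,P["tm"]+B,4,16.2,8,58)
cr=[]
for n,d in (("tm",38),("ts",30)):
    c=look(n); z=11 if d==38 else 10
    s,_=fit(c,P[n],[(12,{"tm":53,"ts":35}[n]),(10,{"tm":97,"ts":80}[n])],3)
    m,_=fit(c,P[n],[(z,d)],4,12); print(n,s,m,m-s); cr+=[crop(c,P[n],T[n][1],n=400,m=45)]
cv2.imwrite("pics/m4.png",np.hstack(cr)); print(readout.observe()["time"])
E
```

```text
grip 50.1 0.0 21.8
down [429.8  90.5   4.3] [-1.2  1.1 -0.4] 49.8
grip 29.3 8.0 23.3
down [556.1 114.8  24.8] [ 0.1 -0.2 -0.2] 29.1
down [555.7 114.7  16.2] [ 0.4  0.9 -0.3] 28.9
grip 50.4 0.0 26.4
grip 57.7 0.0 28.6
down [419.8 373.4   4.3] [-0.2  0.5  0.2] 57.9
grip 37.6 8.0 30.1
down [ 558.6 -101.6   24.8] [ 0.6 -0.3 -0.7] 37.4
down [ 558.2 -101.5   16.2] [-0.4  0.3 -1.1] 37.3
grip 57.9 0.0 34.5
tm [ 556.   -101.25] [ 563.5 -105.5] [ 7.5  -4.25]
ts [552.75 114.5 ] [554.25 116.  ] [1.5 1.5]
37.4333
```

View pics/m4.png

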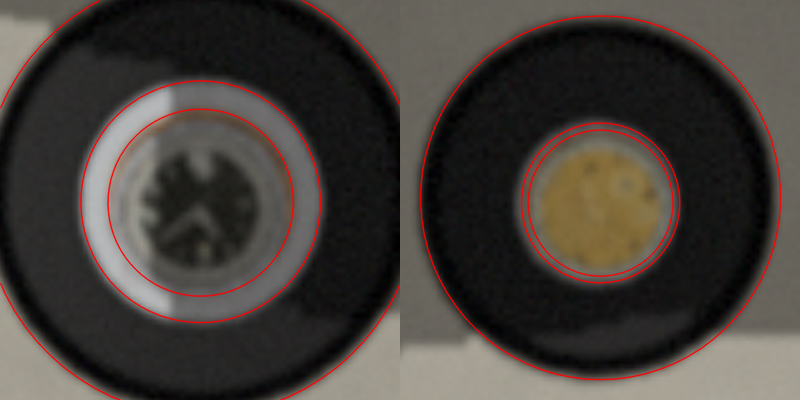

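Both movements stand upright on the seats; dial looks ~1 mm to +x. A quick numerical check by dark/gilt blob centroid.

Run:
```python
from h import *
P={k:np.array(v) for k,v in json.load(open("P.json")).items()}
cr=[]
for n,z,d in (("ts",22,30),("tm",23,38)):
    c=look(n); s,_=fit(c,P[n],T[n][1][:2],3); im=c["image"].astype(int)
    u=proj(c,[[*P[n],z]])[0]; Y,X=np.mgrid[:420,:560]; near=np.hypot(X-u[0],Y-u[1])<np.linalg.norm(proj(c,[[P[n][0]+17,P[n][1],z]])[0]-u)
    m=(im[...,2]-im[...,0]>35) if n=="ts" else im.sum(2)<230
    m&=near; p=ray(c,(X[m].mean(),Y[m].mean()),z)[:2]
    print(n,m.sum(),s,p,p-s); a=crop(c,s,T[n][1][1:],n=400,m=32)
    b=crop(c,s,[(z,d)],n=400,m=32); cr.append(b)
cv2.imwrite("pics/m5.png",np.hstack(cr)); print(readout.observe()["time"])
```

```text
ts 441 [552.75 114.5 ] [554.49343203 115.51534894] [1.74343203 1.01534894]
tm 423 [ 556.  -101.5] [ 557.83803191 -101.61311598] [ 1.83803191 -0.11311598]
39.3583
```

View pics/m5.png

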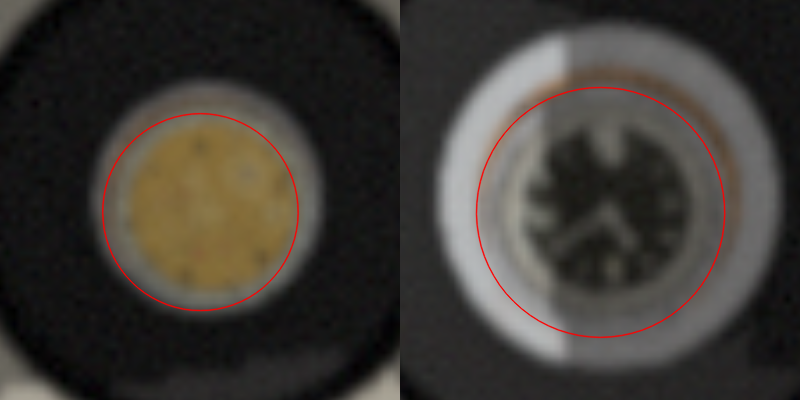

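Both are centred within about 1 mm (the seat fit is disturbed by the movement; relative to the earlier tray fit the offsets are ≤1 mm). Now covers, small first, checking each.

Run:
```python
from h import *
P={k:np.array(v) for k,v in json.load(open("P.json")).items()}
def cover(c,t):
    s=P[c]+B; d=P[t]+B
    go(*s,100); grip(36,15); down(*s,34); grip(5,15); manip.movel([*s,100],O)
    go(*d,110); down(*d,50,80); down(*d,38.3,20); grip(36); manip.movel([*d,110],O)
cover("cs","ts")
c=look("ts"); a=crop(c,P["ts"],[(4,55),(54,16),(10,80)],n=400,m=45)
s=cams.camera("side"); u=proj(s,[[*P["ts"],20]])[0].astype(int)
b=cv2.resize(s["image"][u[1]-50:u[1]+50,u[0]-50:u[0]+50],(400,400))
cv2.imwrite("pics/m6.png",np.hstack([a,b])); print(readout.observe()["time"])
```

```text
grip 35.7 0.0 40.8
down [ 418.1 -213.1   34.2] [-0.2 -0.2  0.5] 36.0
grip 15.1 15.0 42.7
down [556.  114.8  50.4] [-0.6  0.3 -0.7] 14.9
down [555.7 114.8  38.3] [-0.1  0.8 -0.6] 15.0
grip 36.1 0.0 47.3
48.9667
```

View pics/m6.png

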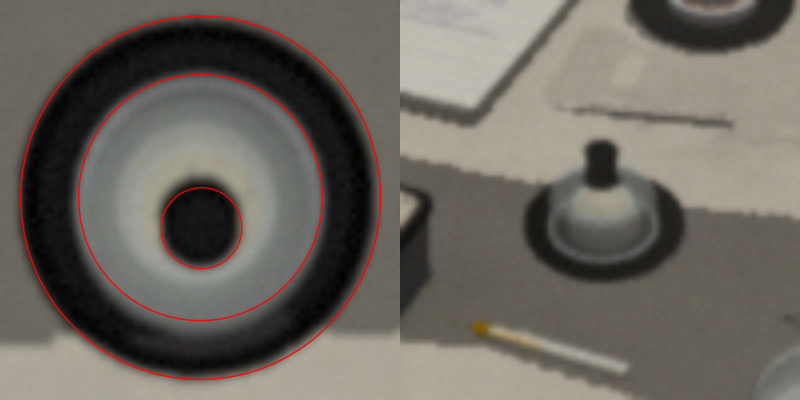

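The small cover stands level and centred in its tray: lower edge at crop (200,197), knob at (201,225) as predicted. Now the other two.

Run:
```python
from h import *
P={k:np.array(v) for k,v in json.load(open("P.json")).items()}
def cover(c,t):
    s=P[c]+B; d=P[t]+B
    go(*s,100); grip(36,15); down(*s,34); grip(5,15); manip.movel([*s,100],O)
    go(*d,110); down(*d,50,80); down(*d,38.3,20); grip(36); manip.movel([*d,110],O)
cr=[]
for a,t,d in (("cm","tm",73),("cl","tl",90)):
    cover(a,t); c=look(t); cr.append(crop(c,P[t],[(4,d),(54,16),T[t][1][0]],n=400,m=60))
cv2.imwrite("pics/m7.png",np.hstack(cr)); 
go(450,0,330); s=cams.camera("side"); cv2.imwrite("pics/s7.png",cv2.resize(s["image"][100:340,130:350],None,fx=2.4,fy=2.4))
print(readout.observe()["time"])
```

```text
grip 35.9 0.0 50.1
down [431.4 -58.   34.2] [ 0.2  0.  -0.3] 36.2
grip 14.6 15.0 52.1
down [ 558.5 -101.6   50.4] [-0.1 -0.1 -0.1] 15.1
down [ 558.3 -101.5   38.3] [-0.5 -0.7 -0.7] 14.7
grip 35.9 0.0 55.9
grip 36.2 0.0 59.3
down [407.4 221.1  34.2] [ 0.7 -0.2  0.4] 36.1
grip 15.0 15.0 61.2
down [558.  311.9  50.4] [ 0.7 -0.7 -0.1] 14.9
down [557.8 311.8  38.3] [ 0.6 -0.7 -0.1] 15.0
grip 36.4 0.0 65.2
68.0833
```

View pics/m7.png

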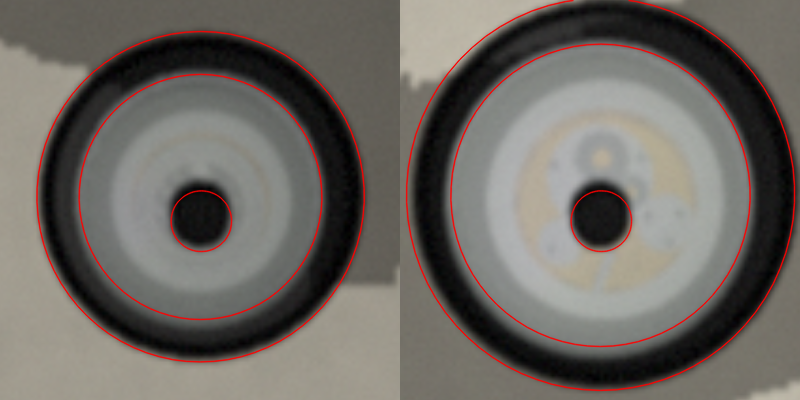

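View pics/s7.png

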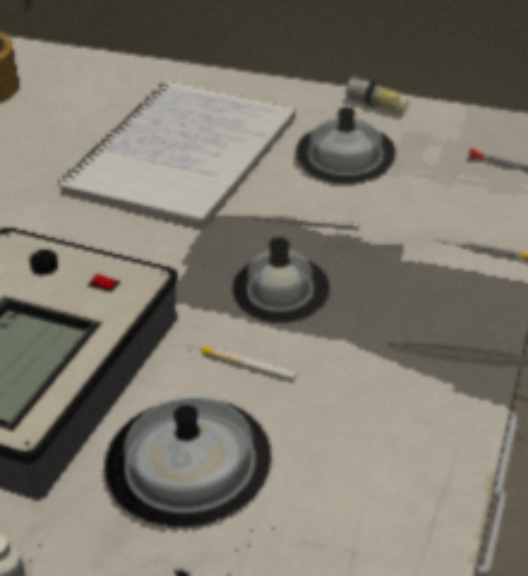

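All three covers are level and centred in their trays (knobs in the side crop at (346,120), (279,250), (186,420)), and the gripper is clear of everything.

```bash
python3 -c "
from rig import order; print(order.sign_off())"
```

```text
the job is handed in; nothing more can be done
None
```

The job is handed in: both movements are right way up on their cork pads, centred to about 1 mm by camera, all three covers look level inside their trays' rims, and it took about 68 s of the 109 s; the judge's result was not shown.

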